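Click the stop collar onto a microscope stand

ROBOT

A 6-joint arm with a two-finger parallel gripper is mounted at the origin on the work surface. World frame = base frame: x ahead of the robot, y to its left, z up, the work surface at z = 0. Lengths are in m, angles in rad, forces in N, time in s.
With the tool pointing down it reaches from about 0.4 to 0.825 m from the base axis. Payload 7 kg.
Tool frame: the origin (TCP) lies on the mounting face of the last link; the fingertips stand 178 mm ahead of it and the grasp point (between the pads) lies 159 mm ahead of it; z points along the fingers, y is the direction in which the jaws open and shut (so a half turn about z gives the same grasp; the last joint's range is limited). The gripper opens to 88 mm and grips with 3 to 60 N. Pads are 19 mm wide; open, the fingers measure 130 mm over their backs; the gripper's body (78 mm by 193 mm) begins 47 mm behind the grasp point.
Start: joints at [-0.888, 0.359, 0.012, 0, -1.224, -0.288], TCP at [0.26, -0.623, 0.405] pointing down, gripper open.
Joint ranges: [-3.07, 3.07], [-1.43, 2.12], [-1.02, 1.25], [-3.03, 1.67], [-3.05, -0], [-3.03, 3.03]. Speed limits (rad/s): [2.39, 2.39, 3.01, 3.14, 3.14, 3.14].

INTERFACE

Orientations are given as [roll, pitch, yaw] about the fixed x, y, z axes, in that order (R = Rz(yaw) Ry(pitch) Rx(roll)).
In Python, from station import * gives the robot as it stands.
- The arm moves only by the tool arm_command, never from a script. Its argument "targets" is a list of rows, each a list of 3 entries, a list of its own where there are three numbers: the turn, a rotation vector about the world's x, y, z in rad, then the shift along the world's x, y, z in mm, then the closure, from 0 (fully open) to 1 (shut). In form: [[[wx, wy, wz], [tx, ty, tz], fingers], ...]. A call has 1 to 8 rows; each row shifts and turns the commanded pose from where the row before left it; what a row does not reach is not made up. A row lasts 1/10 s, in which the tool goes at most 50 mm and 8.59 degrees, less where a joint would pass 70% of its speed; a pose out of reach is approached as far as the arm can. A call with a gripper value outside its range is refused whole. The fingers move at their own pace and stop on an object; "squeeze" is the grip in N (left out, the last holds). Time passes only in rows, so rows that do not move let the fingers close. It gives the time, the measured TCP pose, the force and the opening at its end, in the units of the state.
- get_state(): the state, without advancing time (a new reading comes with each control period).
- grab_frame(name): name is "scene" or "top" or "wrist"; returns (picture, depth): 384x512x3 uint8, red, green, blue; 384x512 float32, m along the optical axis (not along the pixel's ray), 0 where there is no reading.
- camera_params(name): a dict with "mtx" (3x3 intrinsics, pixels), "k1" (the pictures are not rectified: a ray, as slopes to the right and down, at radius r is drawn at 1 + k1 r^2 times it, then the intrinsics apply), "eye" and "orientation" of the camera in the world. Camera axes: x right, y down, z forward; pixel columns grow to the right and rows downward; lengths in m; the calibration is good to about 2 mm. A picture is of the moment at which its call begins: read the wrist's pose just before it. camera_params takes no time and is no camera call; for the wrist camera it gives the pose at the moment of the call.
- job_done(): hands the job in, once; it reports no verdict.
The state is a dict: "t": time; "q": joint angles; "qd": joint speeds; "joint_efforts": joint torques, N m; "eef_pos": TCP position; "ee_rot": TCP orientation; "force": force on the tool from outside, world axes, zero at the start; "moment": the same for the moment, N m; "width": finger opening in m.
Only numpy, scipy, OpenCV 4.12 (cv2) and the standard library are available. Lean on these libraries where they do the work, as an engineer would, in place of code of your own. Each camera call takes 0.05 s, during which the arm holds its last target.

TASK

Slide the blue stop collar, wide flange down, onto the column of the microscope stand: push it gently down past the two sprung balls until they click out above it and it sits fully home on the black seat ring. Then give it a light upward tug to feel that the balls hold it, let it settle back on the seat and let go. Leave everything else where it is.

Things in the scene. Friction and masses are not known exactly. Their poses are not given: they have to be found in the camera images.
- collar: Blue stop collar, 0.13 to 0.25 kg, upright on the bench at the start (it may swap places with the dish or the spacer). Bottom flange 60 mm in diameter, 9 mm high; above it a round hub 40 mm in diameter, its top at 42 mm. Bore right through, 23 mm in diameter, opening below as a cone 11 mm deep to 33 mm at the mouth. Origin: centre of the underside; z up along the bore. Its yaw does not matter.
- collar_top (a point): Centre of the collar's upper face, 42 mm above its underside, where the bore ends in a square edge. With the collar home, the column stands 15 to 35 mm out above this face, so grip the hub near the top. On the seat the collar has 3 mm of free play upward before the balls meet this edge; they then do not yield to a light pull. Too much: over 25 N on the seat, over 30 N on a ball.
- stand: Microscope stand, fixed. White base plate 18 mm high, reaching from the column axis 100 mm to -x, 40 mm to +x and 75 mm to each side; upright aluminium column 20 mm in diameter. Origin: on the column axis at bench level, z up. A black seat ring, 52 mm in diameter, 14 mm high, is clamped on the column; its upper face, the seat, lies 90 to 110 mm above the bench, never the same, not measured.
- post_tip (a point): Rounded-off top of the column, on its axis, 167 mm above the bench. The column is 20 mm in diameter from 6 mm below this point; below it sit the two sprung balls, then the seat ring.
- ball_side (a point): A point on the column axis at bench level; its y axis shows the two sides (+y, -y) where 10 mm brass balls stand 4 mm out of the column, centres 49 mm above the seat, sprung (3 N when out, 1000 N/m). The cone meets them about 44 mm above home; 5 to 12 N passes it over, drag 0 to 5 N follows; 10 to 3 mm above home they click out over the top edge, pulling the collar down by 3 to 6 N.
- dish: Closed clear culture dish, 84 mm in diameter, 15 mm high; leave alone. Origin: centre of the underside.
- spacer: Plain solid grey plastic disc, 52 mm in diameter, 16 mm high; leave alone. Origin: centre of the underside.
- jar_a: Glass plant jar with lid, 62 mm in diameter, 99 mm high; leave alone. Origin: centre of the underside.
- jar_b: Glass plant jar like the other; leave alone. Origin: centre of the underside.
- forceps: Steel forceps lying flat, 128 mm long along their x, 22 mm wide, 8 mm high; leave alone. Origin: middle, on the bench.
- cap: White jar cap, 48 mm in diameter, 20 mm high; leave alone. Origin: centre of the underside.
Not all that is in view belongs to the job. Leave any pink or red look-alike of the collar alone. What is shaped like the stand but brown or turquoise is not meant.

How it is judged:
On the way, in this order (a step that is already met when the one before it is completed fails the run):
1. the collar is down on the seat ring, under the sprung balls (z of catch_c0 in the frame of collar above -0.0085 m and horizontal distance between collar and stand below 0.004 m and angle between the z axis of collar and the z axis of stand, either way round below 0.08 rad), for 0.2 s.
2. it is tugged up lightly against the balls, which hold it ((contact force between collar and ball_a_c0 above 1.5 N or contact force between collar and ball_b_c0 above 1.5 N) and z of catch_c0 in the frame of collar between -0.013 and -0.0088 m), for 0.05 s.
At the end, for the whole second after the job is handed in: The collar sits on the seat ring under the balls, flange down (underside within 1.5 mm of the seat, axis within 4 mm of the column's and tilted less than 0.08 rad), released and at rest (z of catch_c0 in the frame of collar above -0.0085 m and angle between collar's own z axis and vertical below 0.08 rad and horizontal distance between collar and stand below 0.004 m and linear speed of collar below 0.02 m/s and contact force between collar and the fingers below 0.1 N); the robot touches nothing.
It fails at once if the collar presses on the seat ring with more than 25 N (contact force between collar and catch_c0 above 25 N).
It fails at once if a sprung ball is loaded with more than 30 N (contact force between collar and ball_a_c0 above 30 N or contact force between collar and ball_b_c0 above 30 N).
It fails at once if another thing on the bench is moved by more than 20 mm (distance of any of dish, spacer, jar_a, jar_b, forceps, cap from where it was at the start of the episode above 0.02 m).
It also fails if it takes over 59 s, if anything falls off the work surface, if the arm or the gripper's body presses on something with over 40 N, if the wrist force passes 120 N, or if a joint passes its speed limit or range.

## Working session

There is one attempt and no reset: what is moved stays moved. The work goes in short steps, Python scripts to look and compute and a tool call to move; the robot and the scene stay as the last step left them, time stands still between calls to the robot, and variables do not carry over. Pictures are saved under pics/ and viewed, and the job is handed in when it is done.

Besides the shell and the picture viewer there is one more tool, called by a JSON object that holds its "api" and its "payload". arm_command: Moves the arm, as the interface text tells. Its arguments: {"type":"object","properties":{"targets":{"type":"array"},"squeeze":{"type":"number"}},"required":["targets"]}

```bash
mkdir -p pics; ls; python3 - <<'E'
from station import *
import cv2
s=get_state();print(s)
for n in ("scene","top","wrist"):
    print(n,camera_params(n))
    p,d=grab_frame(n)
    cv2.imwrite(f"pics/{n}0.png",p[:,:,::-1])
    import numpy as np; np.save(f"pics/{n}0.npy",d)
E
```

```text
pics
{'t': 0.0, 'q': array([-8.87907668e-01,  3.59368338e-01,  1.10419611e-02, -3.61540117e-04,
       -1.22409368e+00, -2.88142775e-01]), 'qd': array([0.00110725, 0.00071492, 0.00010624, 0.00083651, 0.00068013,
       0.00096508]), 'joint_efforts': array([ 4.46336317e-04, -5.82717705e+01,  2.93055207e+01,  6.99754760e+00,
        6.86664323e-03, -1.55706061e-04]), 'eef_pos': array([ 0.25953309, -0.62288882,  0.40372503]), 'ee_rot': array([ 3.13993928e+00, -1.35606026e-04, -2.74696978e+00]), 'force': array([ 0.4162282 , -0.62674072, -0.09738019]), 'moment': array([ 0.0132345 , -0.0132561 ,  0.01491797]), 'width': 0.08758958890188548}
scene {'mtx': array([[398.88354746,   0.        , 255.00646315],
       [  0.        , 398.88354746, 194.43823158],
       [  0.        ,   0.        ,   1.        ]]), 'k1': 0.045696190642164874, 'eye': array([ 1.0443026 , -0.36630581,  0.9928897 ]), 'orientation': array([-2.50192368,  0.01626675,  0.83954691])}
top {'mtx': array([[375.58248872,   0.        , 256.84760685],
       [  0.        , 375.58248872, 187.84981194],
       [  0.        ,   0.        ,   1.        ]]), 'k1': 0.002837644389618441, 'eye': array([0.36264287, 0.05070431, 1.18372673]), 'orientation': array([-2.9855466 , -0.00776546, -1.58932187])}
wrist {'mtx': array([[285.81988589,   0.        , 258.42334819],
       [  0.        , 285.81988589, 193.50321266],
       [  0.        ,   0.        ,   1.        ]]), 'k1': -0.02338589501279524, 'eye': array([ 0.1962303 , -0.65008119,  0.38344093]), 'orientation': array([ 2.88268304e+00, -1.11669470e-03,  1.96523197e+00])}
```

View pics/scene0.png

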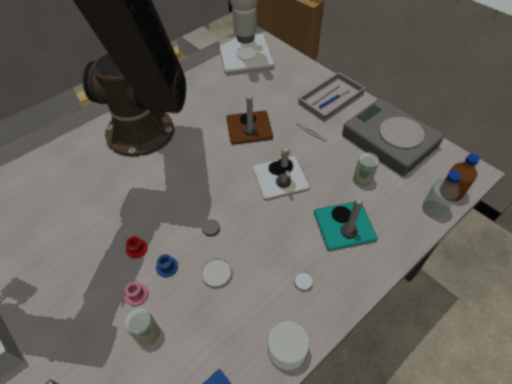

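View pics/top0.png

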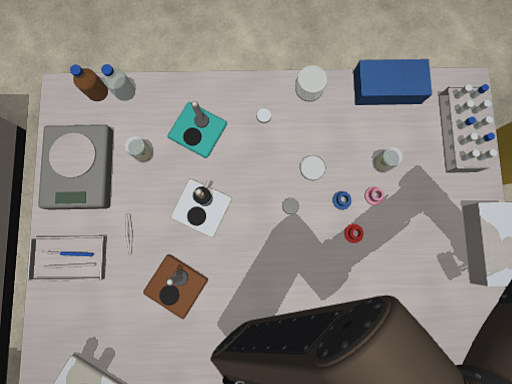

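View pics/wrist0.png

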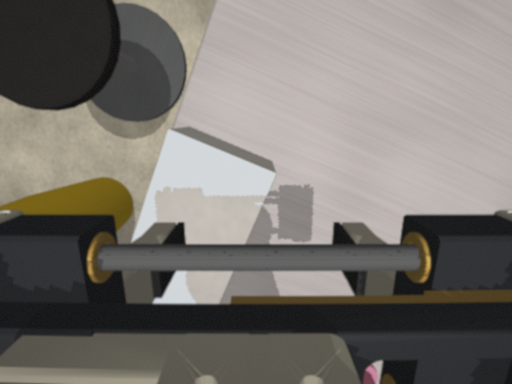

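The scene view shows the blue collar at (167,264), the white stand with its column at (285,155), and pink and red look-alikes close to the collar. In the top view the collar is at (342,200) and the column at (204,190). Next I'll enlarge both and measure.

```bash
cat > h.py <<'E'
import numpy as np, cv2
from scipy.spatial.transform import Rotation as R
def rays(cp,uv):
    uv=np.asarray(uv,float).reshape(-1,2);K=cp['mtx'];D=np.array([cp['k1'],0,0,0,0.])
    n=cv2.undistortPoints(uv[:,None],K,D)[:,0]
    return np.c_[n,np.ones(len(n))]
def rot(cp): return R.from_euler('xyz',cp['orientation']).as_matrix()
def atz(cp,uv,z):
    d=rays(cp,uv)@rot(cp).T;e=cp['eye'];return e+d*((z-e[2])/d[:,2])[:,None]
def atd(cp,uv,dep):
    return cp['eye']+(rays(cp,uv)*np.asarray(dep)[:,None])@rot(cp).T
def proj(cp,P):
    P=np.asarray(P,float).reshape(-1,3);c=(P-cp['eye'])@rot(cp)
    return cv2.projectPoints(c,np.zeros(3),np.zeros(3),cp['mtx'],np.array([cp['k1'],0,0,0,0.]))[0][:,0]
def cloud(cp,d):
    v,u=np.mgrid[0:d.shape[0],0:d.shape[1]]
    P=atd(cp,np.c_[u.ravel(),v.ravel()],d.ravel());return P.reshape(d.shape+(3,))
E
python3 - <<'E'
from station import *
from h import *
for n,cr in (("scene",[(130,230,60,60),(245,140,70,60)]),("top",[(310,170,60,60),(170,170,70,70)])):
    p=cv2.imread(f"pics/{n}0.png");d=np.load(f"pics/{n}0.npy");cp=camera_params(n)
    ims=[]
    for x,y,w,h in cr: ims.append(cv2.resize(p[y:y+h,x:x+w],(390,390),interpolation=cv2.INTER_CUBIC))
    cv2.imwrite(f"pics/{n}_crop.png",np.hstack(ims))
    C=cloud(cp,d)
    hsv=cv2.cvtColor(p,cv2.COLOR_BGR2HSV)
    m=(hsv[...,0]>100)&(hsv[...,0]<125)&(hsv[...,1]>130)&(C[...,2]<.1)&(C[...,2]>.005)
    x,y,w,h=cr[0]; mm=np.zeros_like(m);mm[y:y+h,x:x+w]=m[y:y+h,x:x+w]
    Q=C[mm];print(n,"collar",len(Q),Q.min(0),Q.max(0),Q.mean(0)); T=Q[Q[:,2]>.036];print(len(T),T.mean(0),(T.min(0)+T.max(0))/2)
    F=Q[Q[:,2]<.014];print('flange',len(F),(F.min(0)+F.max(0))/2)
    x,y,w,h=cr[1];S=C[y:y+h,x:x+w].reshape(-1,3)
    for a,b in((.01,.03),(.08,.12),(.125,.2)):
        q=S[(S[:,2]>a)&(S[:,2]<b)];
        if len(q):print(a,b,len(q),q.mean(0),q.min(0),q.max(0),np.median(q,0))
E
```

```text
scene collar 300 [ 0.48496104 -0.2546893   0.00500123] [ 0.53391502 -0.20194896  0.0464578 ] [ 0.51184917 -0.22946101  0.02283424]
87 [ 0.50758926 -0.22824758  0.04072703] [ 0.50694832 -0.22920995  0.04143694]
flange 123 [ 0.50943803 -0.22831913  0.00928677]
0.01 0.03 1296 [0.49694511 0.20474472 0.01752083] [0.2962901  0.12314308 0.0100001 ] [0.58386898 0.31148942 0.02999317] [0.50368878 0.19841693 0.0170889 ]
0.08 0.12 219 [0.52628136 0.19580242 0.10141343] [0.49002707 0.17709457 0.08558724] [0.56120962 0.22682658 0.11984631] [0.52592998 0.19330739 0.10124401]
0.125 0.2 96 [0.52131548 0.19940467 0.14982122] [0.50906577 0.19057982 0.12511916] [0.52833228 0.21441469 0.16865614] [0.52187299 0.19755067 0.15230805]
top collar 190 [ 0.47806449 -0.25496676  0.00550595] [ 0.52962597 -0.20043013  0.04624661] [ 0.50216775 -0.22365438  0.02539425]
78 [ 0.506346   -0.22816847  0.04249118] [ 0.50620595 -0.22789374  0.04222253]
flange 84 [ 0.50384523 -0.22769844  0.00971234]
0.01 0.03 1826 [0.48219633 0.21470078 0.01852438] [0.39840746 0.12266832 0.01010265] [0.58233355 0.30722778 0.02997496] [0.47957919 0.21587079 0.01848917]
0.08 0.12 220 [0.51769872 0.1974545  0.10328518] [0.49084881 0.17609632 0.09020383] [0.55556501 0.22776139 0.11966484] [0.51418607 0.19349108 0.10339212]
0.125 0.2 60 [0.51466545 0.20057428 0.15816667] [0.50576075 0.19122424 0.12728446] [0.52594886 0.21374374 0.16915353] [0.51389868 0.20002066 0.16278933]
```

View pics/scene_crop.png

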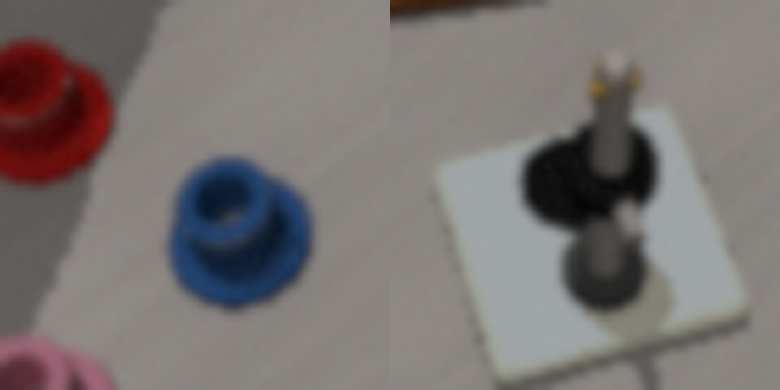

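View pics/top_crop.png

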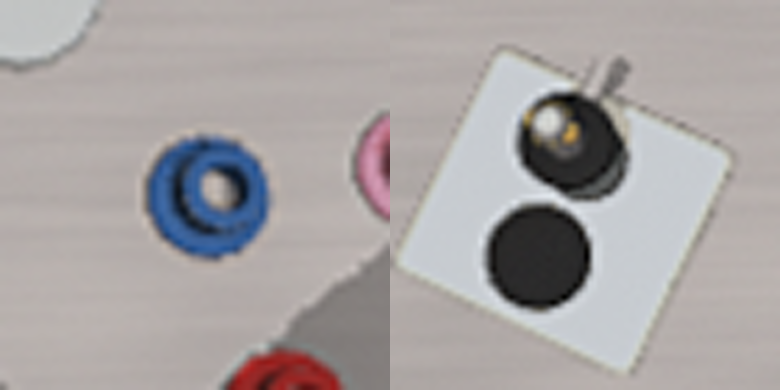

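The crops show the collar upright with its hub top around top-view pixel (343,199). The column tip is at scene pixel (285,149) and top-view pixel (199,191). The two cameras agree to about 1 mm on the collar, at roughly (0.506,-0.228). I'll move over it with the jaws along the clear diagonal.

{"api": "arm_command", "payload": {"targets": [[[0, 0, 0.039], [35, 56, 0], 0], [[0, 0, 0.039], [35, 56, 0], 0], [[0, 0, 0.039], [25, 39, 0], 0], [[0, 0, 0.039], [25, 39, 0], 0], [[0, 0, 0.039], [25, 39, 0], 0], [[0, 0, 0.039], [25, 39, 0], 0], [[0, 0, 0.039], [25, 39, 0], 0], [[0, 0, 0.039], [25, 39, 0], 0]]}}

```text
t: 0.95
eef_pos: [0.4632, -0.3025, 0.4047]
ee_rot: [-3.142, 0.0, -2.433]
force: [1.1, -0.8, 0.1]
width: 0.0877
```

```bash
python3 - <<'E'
from station import *
from h import *
np.set_printoptions(precision=4,suppress=True)
for uv,n in(([284.8,149],'scene'),([198.7,191.5],'top')):
    print(n,atz(camera_params(n),uv,.165))
print(atz(camera_params('top'),[201.9,195.7],.1))
s=get_state();print(s['t'],s['eef_pos'],s['ee_rot'],s['q'])
cp=camera_params('wrist');p,d=grab_frame('wrist');cv2.imwrite('pics/w1.png',p[:,:,::-1]);np.save('pics/w1.npy',d)
E
```

```text
scene [[0.5148 0.2036 0.165 ]]
top [[0.5154 0.1992 0.165 ]]
[[0.5126 0.1993 0.1   ]]
0.95 [ 0.4632 -0.3025  0.4047] [-3.1415  0.0001 -2.4332] [-0.2245  0.1588 -0.2591 -0.0001 -1.1528 -0.6379]
```

View pics/w1.png

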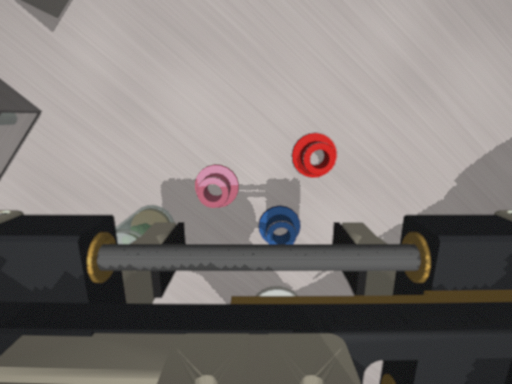

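The wrist view shows the blue collar at about (280,225), clear of the jaws, with pink at (216,186) and red at (314,155). I'll measure it here.

```bash
python3 - <<'E'
from station import *
from h import *
np.set_printoptions(precision=4,suppress=True)
cp=camera_params('wrist');p=cv2.imread('pics/w1.png');d=np.load('pics/w1.npy');C=cloud(cp,d)
hsv=cv2.cvtColor(p,cv2.COLOR_BGR2HSV)
m=(hsv[...,0]>100)&(hsv[...,0]<125)&(hsv[...,1]>130);m[:200]=0;m[250:]=0
Q=C[m];T=Q[(Q[:,2]>.038)];print(len(T),T.min(0),T.max(0),(T.min(0)+T.max(0))/2,T.mean(0))
F=Q[(Q[:,2]<.013)];print(F.min(0),F.max(0))
s=get_state();Rm=R.from_euler('xyz',s['ee_rot']).as_matrix();print(s['t'])
print('grasp px',proj(cp,[s['eef_pos']+Rm@[0,0,.159], s['eef_pos']+Rm@[0,0,.178]]), cp['eye'])
print('jaw',Rm[:,1])
cr=cv2.resize(p[195:255,240:320],(800,600),interpolation=cv2.INTER_CUBIC);cv2.imwrite('pics/w1c.png',cr)
E
```

```text
299 [ 0.4142 -0.3443  0.0381] [ 0.5243 -0.2081  0.3842] [ 0.4693 -0.2762  0.2111] [ 0.5025 -0.2313  0.0496]
[ 0.4787 -0.2548  0.0064] [ 0.5344 -0.2009  0.0129]
1.0
grasp px [[259.7204 252.494 ]
 [259.5947 237.9731]] [ 0.4142 -0.3443  0.3842]
jaw [-0.6542  0.7563 -0.0005]
```

View pics/w1c.png

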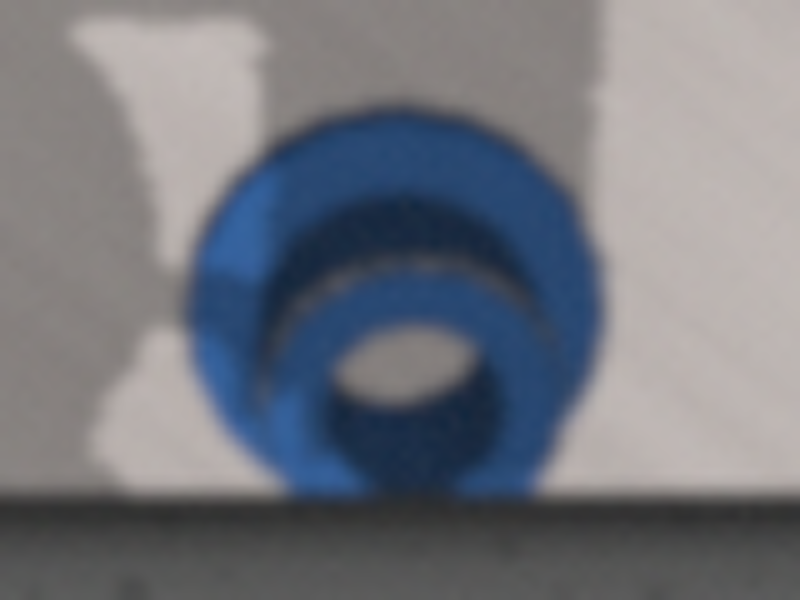

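Three views agree on the collar at (0.5065,-0.228). Now over it and down part way.

{"api": "arm_command", "payload": {"targets": [[[0, 0, 0], [21.5, 37, -20], 0], [[0, 0, 0], [21.8, 37.5, -20], 0], [[0, 0, 0], [0, 0, -40], 0], [[0, 0, 0], [0, 0, -40], 0], [[0, 0, 0], [0, 0, -25], 0], [[0, 0, 0], [0, 0, 0], 0]]}}

```text
t: 1.6
eef_pos: [0.5044, -0.2294, 0.256]
ee_rot: [3.136, -0.005, -2.435]
force: [-0.1, 0.6, 0.4]
width: 0.0876
```

```bash
python3 - <<'E'
from station import *
from h import *
s=get_state();print(s['t'],s['eef_pos'],s['ee_rot'])
for n in('scene',):
    p,d=grab_frame(n);x,y,w,h=110,190,120,120
    cv2.imwrite('pics/s2.png',cv2.resize(p[y:y+h,x:x+w,::-1],(600,600),interpolation=cv2.INTER_CUBIC))
p,d=grab_frame('wrist');cv2.imwrite('pics/w2.png',p[:,:,::-1])
E
```

```text
1.6 [ 0.50438365 -0.22935471  0.25599301] [ 3.13594341 -0.00466561 -2.43512108]
```

View pics/s2.png

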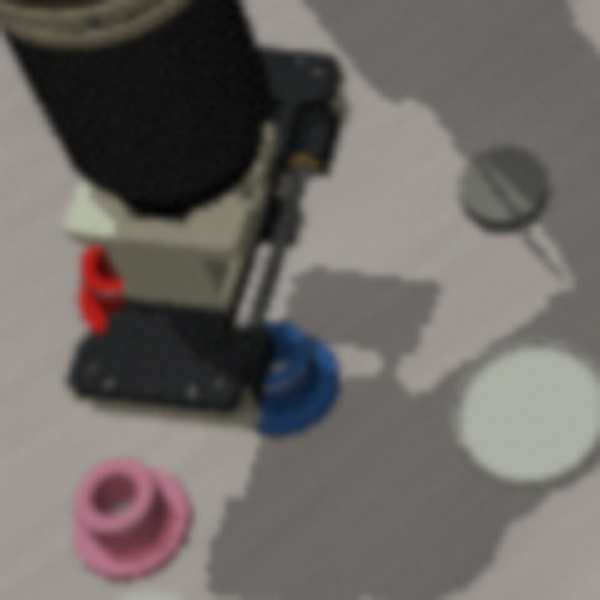

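View pics/w2.png

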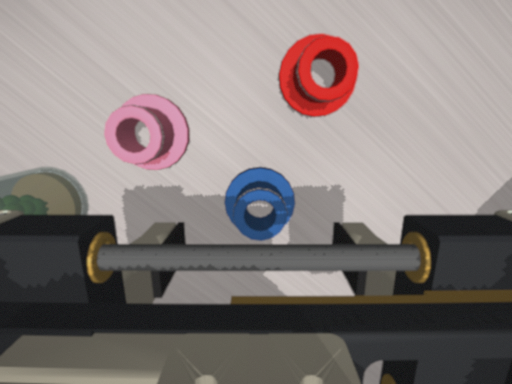

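The wrist view shows the blue collar at (260,203), centred between the jaws, whose midline is at x≈260. The scene view shows the fingers clear of the pink and red collars. Checking the settled pose and the collar centre before descending.

```bash
python3 - <<'E'
from station import *
from h import *
np.set_printoptions(precision=4,suppress=True)
p,d=grab_frame('wrist');s=get_state();cp=camera_params('wrist');print(s['t'],s['eef_pos'],s['ee_rot'],s['force'])
C=cloud(cp,d);hsv=cv2.cvtColor(p,cv2.COLOR_RGB2HSV)
m=(hsv[...,0]>100)&(hsv[...,0]<125)&(hsv[...,1]>130);m[:150]=0;m[245:]=0;m[:,:215]=0;m[:,305:]=0
Q=C[m];F=Q[(Q[:,2]<.0135)&(Q[:,2]>0)]
from scipy.optimize import least_squares
# flange edge: project circle r=30 at z=9mm visible; fit outline
cs,_=cv2.findContours(m.astype(np.uint8),cv2.RETR_EXTERNAL,cv2.CHAIN_APPROX_NONE)
c=max(cs,key=len)[:,0].astype(float);c=c[c[:,1]<205]
P=atz(cp,c,.009)[:,:2]
r=least_squares(lambda q:np.hypot(*(P-q[:2]).T)-q[2],[.5065,-.228,.03],loss='soft_l1',f_scale=.001);print(len(c),r.x,np.abs(r.fun).mean())
print(F.min(0),F.max(0))
E
```

```text
1.75 [ 0.5066 -0.23    0.261 ] [-3.1402  0.0006 -2.4345] [0.182  0.2851 0.1782]
103 [ 0.5044 -0.2306  0.028 ] 0.00018094744337129298
[ 0.4762 -0.2588  0.0075] [ 0.5326 -0.2019  0.0134]
```

{"api": "arm_command", "payload": {"targets": [[[0, 0, 0], [-0.5, 1, -20], 0], [[0, 0, 0], [0, 0, -20], 0], [[0, 0, 0], [0, 0, -15], 0], [[0, 0, 0], [0, 0, -9], 0], [[0, 0, 0], [0, 0, 0], 0], [[0, 0, 0], [0, 0, 0], 0]]}}

```text
t: 2.35
eef_pos: [0.506, -0.2289, 0.1968]
ee_rot: [-3.14, 0.001, -2.435]
force: [-0.9, 0.6, 0.2]
width: 0.0875
```

{"api": "arm_command", "payload": {"targets": [[[0, 0, 0], [0, 0, 0], 1], [[0, 0, 0], [0, 0, 0], 1], [[0, 0, 0], [0, 0, 0], 1], [[0, 0, 0], [0, 0, 0], 1], [[0, 0, 0], [0, 0, 0], 1], [[0, 0, 0], [0, 0, 0], 1], [[0, 0, 0], [0, 0, 0], 1], [[0, 0, 0], [0, 0, 0], 1]], "squeeze": 28}}

```text
t: 3.15
eef_pos: [0.5053, -0.2287, 0.1956]
ee_rot: [3.141, -0.0, -2.435]
force: [-0.5, 0.4, 0.3]
width: 0.0404
```

Gripped, opening 40.4 mm. Lifting.

{"api": "arm_command", "payload": {"targets": [[[0, 0, 0], [0, 0, 10], 1], [[0, 0, 0], [0, 0, 30], 1], [[0, 0, 0], [0, 0, 40], 1], [[0, 0, 0], [0, 0, 45], 1], [[0, 0, 0], [0, 0, 45], 1], [[0, 0, 0], [0, 0, 30], 1], [[0, 0, 0], [0, 0, 10], 1], [[0, 0, 0], [0, 0, 0], 1]]}}

```text
t: 3.95
eef_pos: [0.5053, -0.2287, 0.4074]
ee_rot: [-3.139, 0.002, -2.435]
force: [0.2, -0.0, -1.7]
width: 0.0401
```

{"api": "arm_command", "payload": {"targets": [[[0, 0, 0], [0, 30, 0], 1], [[0, 0, 0], [1, 45, 0], 1], [[0, 0, 0], [1, 45, 0], 1], [[0, 0, 0], [1, 45, 0], 1], [[0, 0, 0], [1, 45, 0], 1], [[0, 0, 0], [1, 40, 0], 1], [[0, 0, 0], [0, 20, 0], 1], [[0, 0, 0], [0, 0, 0], 1]]}}

```text
t: 4.75
eef_pos: [0.5099, 0.0435, 0.4035]
ee_rot: [3.14, -0.003, -2.432]
force: [1.0, -0.5, -2.4]
width: 0.0401
```

```bash
python3 - <<'E'
from station import *
from h import *
np.set_printoptions(precision=4,suppress=True)
s=get_state();print(s['t'],s['eef_pos'],s['ee_rot'],s['force'],s['width'])
for n in('scene','top','wrist'):
    p,d=grab_frame(n);cv2.imwrite(f'pics/{n}3.png',p[:,:,::-1]);np.save(f'pics/{n}3.npy',d)
print(camera_params('wrist')['eye'],get_state()['eef_pos'])
E
```

```text
4.75 [0.5099 0.0435 0.4035] [ 3.14  -0.003 -2.432] [ 0.9537 -0.4615 -2.4496] 0.04013604480333294
[ 0.4578 -0.0044  0.384 ] [0.51   0.041  0.4042]
```

View pics/wrist3.png

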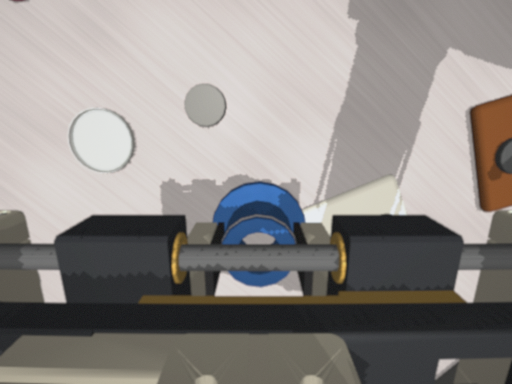

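View pics/scene3.png

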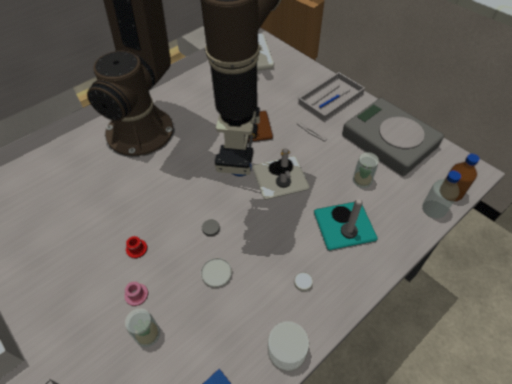

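View pics/top3.png

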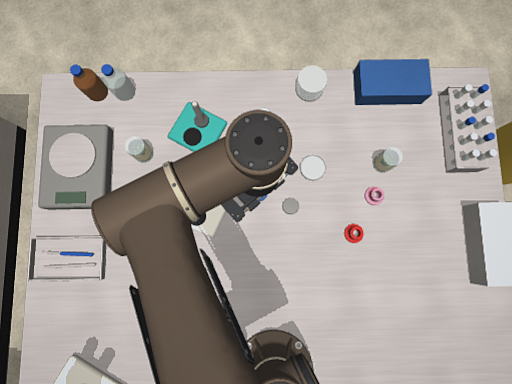

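The collar is held straight in the jaws, seen at wrist (260,240). The stand is still clear in the scene view, with its tip at (285,150). Before the insertion I'll refine the column axis from the first pictures, using the tip and the base plate corners.

```bash
python3 - <<'E'
import cv2,numpy as np
a=cv2.imread('pics/scene0.png')[140:200,250:310];b=cv2.imread('pics/top0.png')[170:240,165:235]
cv2.imwrite('pics/ca.png',cv2.resize(a,(600,600),interpolation=cv2.INTER_NEAREST))
cv2.imwrite('pics/cb.png',cv2.resize(b,(595,595),interpolation=cv2.INTER_NEAREST))
E
```

```text
(no output)
```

View pics/ca.png

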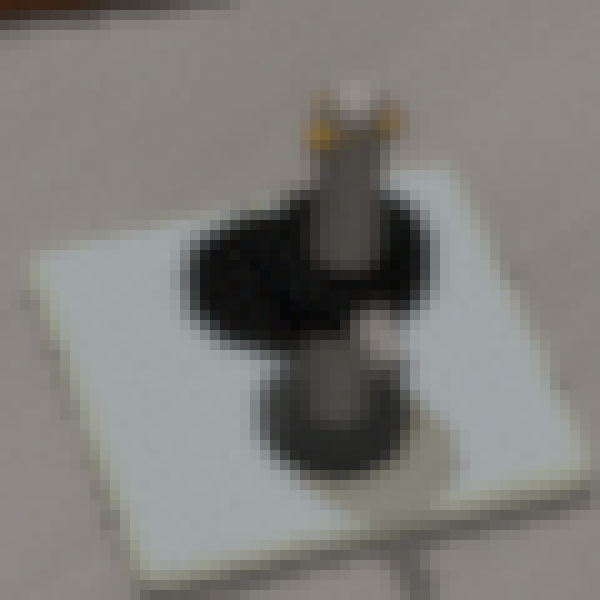

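View pics/cb.png

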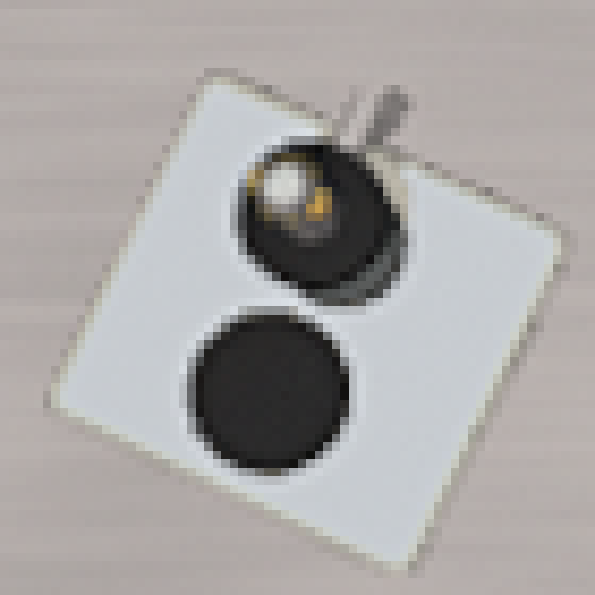

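The top crop shows the plate corners at crop (212,75), (565,237), (405,568), (55,400) and the tip at (285,186). The scene crop shows corners at (38,255), (452,172), (592,478), (145,580) and the tip at about (357,96).

```bash
python3 - <<'E'
from station import *
from h import *
np.set_printoptions(precision=4,suppress=True)
T=lambda c:np.array([165,170])+np.array(c,float)/8.5-.5
S=lambda c:np.array([250,140])+np.array(c,float)/10-.5
for n,f,cor,tip in(('top',T,[(212,75),(565,237),(405,568),(55,400)],(285,186)),('scene',S,[(592,478),(145,580),(38,255),(452,172)],(357,96))):
    cp=camera_params(n);P=atz(cp,f(cor),.018)[:,:2]
    print(n,P, 'sides',np.linalg.norm(P-np.roll(P,-1,0),axis=1),'c',P.mean(0))
    for i in range(4):
        m=(P[i]+P[(i+1)%4])/2-P.mean(0); print(i,'axis',P.mean(0)+m/np.linalg.norm(m)*.03,np.degrees(np.arctan2(*m[::-1])))
    print('tip',atz(cp,f(tip),.166))
    print('reproj tips',[proj(cp,[x,y,.166]) for x,y in((.515,.2),)],f(tip))
# triangulate
A=[];b=[]
for n,uv in(('top',T((285,186))),('scene',S((357,96)))):
    cp=camera_params(n);d=(rays(cp,uv)@rot(cp).T)[0];d/=np.linalg.norm(d);M=np.eye(3)-np.outer(d,d);A.append(M);b.append(M@cp['eye'])
print('tri',np.linalg.lstsq(np.vstack(A),np.hstack(b),rcond=None)[0])
# ring from depth, top & scene
for n in('top','scene'):
    cp=camera_params(n);C=cloud(cp,np.load(f'pics/{n}0.npy'));p=cv2.imread(f'pics/{n}0.png')
    m=(C[...,2]>.092)&(C[...,2]<.115)&(abs(C[...,0]-.515)<.05)&(abs(C[...,1]-.2)<.05)&(p.max(2)<60)
    Q=C[m];print(n,len(Q),Q.min(0),Q.max(0),(Q.min(0)+Q.max(0))/2,np.median(Q[:,2]))
E
```

```text
top [[0.5799 0.25  ]
 [0.5171 0.1197]
 [0.3973 0.1786]
 [0.4604 0.306 ]] sides [0.1446 0.1334 0.1422 0.132 ] c [0.4887 0.2136]
0 axis [0.5157 0.2006] -25.636462029178016
1 axis [0.4755 0.1866] -116.04613934882106
2 axis [0.4616 0.2266] 154.363537970822
3 axis [0.5018 0.2405] 63.95386065117894
tip [[0.5156 0.2009 0.166 ]]
reproj tips [array([[198.3568, 191.5906]])] [198.0294 191.3824]
scene [[0.5852 0.2463]
 [0.5208 0.1187]
 [0.402  0.1813]
 [0.4671 0.3045]] sides [0.1429 0.1343 0.1394 0.1316] c [0.4938 0.2127]
0 axis [0.5205 0.199 ] -27.02314038659986
1 axis [0.48  0.186] -117.32061026244975
2 axis [0.467  0.2263] 152.97685961340017
3 axis [0.5075 0.2393] 62.67938973755022
tip [[0.5164 0.2034 0.166 ]]
reproj tips [array([[283.9684, 149.4373]])] [285.2 149.1]
tri [0.5162 0.2019 0.1665]
top 141 [0.4908 0.1761 0.0927] [0.5382 0.2218 0.11  ] [0.5145 0.199  0.1013] 0.10354668244199261
scene 137 [0.4939 0.1771 0.0921] [0.544  0.2263 0.1143] [0.5189 0.2017 0.1032] 0.10154847810616952
```

The estimates agree to about 2 mm on an axis near (0.516,0.2015). For a closer look I'll pass beyond the post so the wrist camera sees the tip and the held collar together.

{"api": "arm_command", "payload": {"targets": [[[0, 0, 0], [10, 28, 0], 1], [[0, 0, 0], [15, 42, 0], 1], [[0, 0, 0], [15, 42, 0], 1], [[0, 0, 0], [15, 42, 0], 1], [[0, 0, 0], [15, 42, 0], 1], [[0, 0, 0], [10, 28, 0], 1], [[0, 0, 0], [0, 0, 0], 1], [[0, 0, 0], [0, 0, 0], 1]]}}

```text
t: 5.7
eef_pos: [0.5907, 0.2647, 0.4041]
ee_rot: [3.141, -0.003, -2.435]
force: [-0.2, -0.5, -1.6]
width: 0.0403
```

```bash
python3 - <<'E'
from station import *
from h import *
np.set_printoptions(precision=4,suppress=True)
s=get_state();cp=camera_params('wrist')
p,d=grab_frame('wrist');cv2.imwrite('pics/w4.png',p[:,:,::-1]);np.savez('pics/w4.npz',d=d,**cp,pos=s['eef_pos'],rot=s['ee_rot'])
print(s['t'],s['eef_pos'],s['ee_rot'],s['force'],s['width'])
print(proj(cp,[[.5165,.2015,.167],[.5165,.2015,.103]]))
E
```

```text
5.7 [0.5907 0.2647 0.4041] [ 3.1414 -0.0027 -2.4354] [-0.1678 -0.4937 -1.579 ] 0.040279837483204343
[[259.4467  77.7667]
 [259.2277  87.3303]]
```

View pics/w4.png

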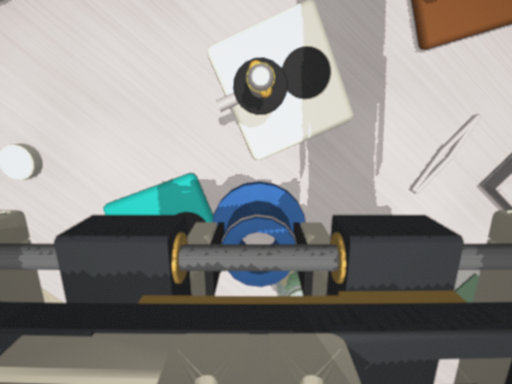

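The wrist view shows the post nearly end-on, with the tip at about (261,76), the ring around (260,86) and the held collar at about (260,235). Enlarging both.

```bash
python3 - <<'E'
import cv2,numpy as np
a=cv2.imread('pics/w4.png')
cv2.imwrite('pics/w4a.png',cv2.resize(a[50:120,220:300],(800,700)[0:1]+(700,),interpolation=cv2.INTER_CUBIC)[:600])
cv2.imwrite('pics/w4b.png',cv2.resize(a[175:295,200:320],(600,600),interpolation=cv2.INTER_CUBIC))
E
```

```text
(no output)
```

View pics/w4a.png

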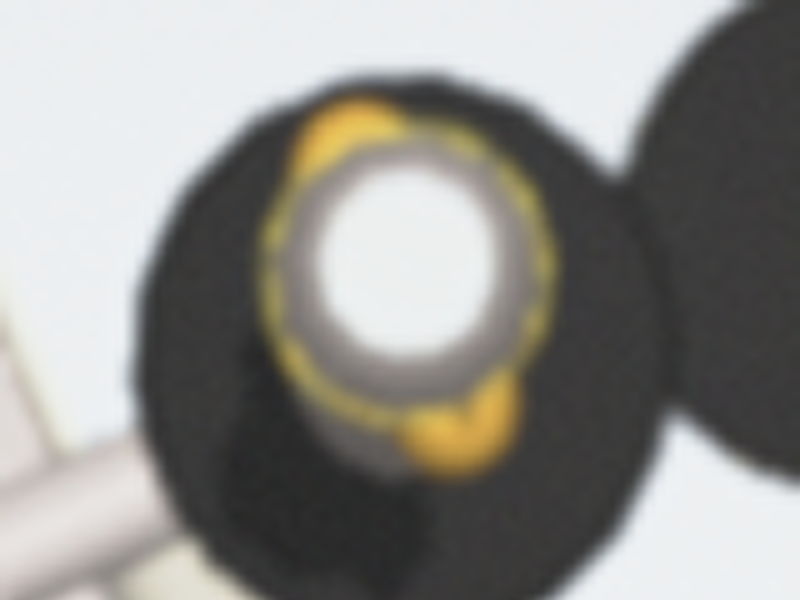

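View pics/w4b.png

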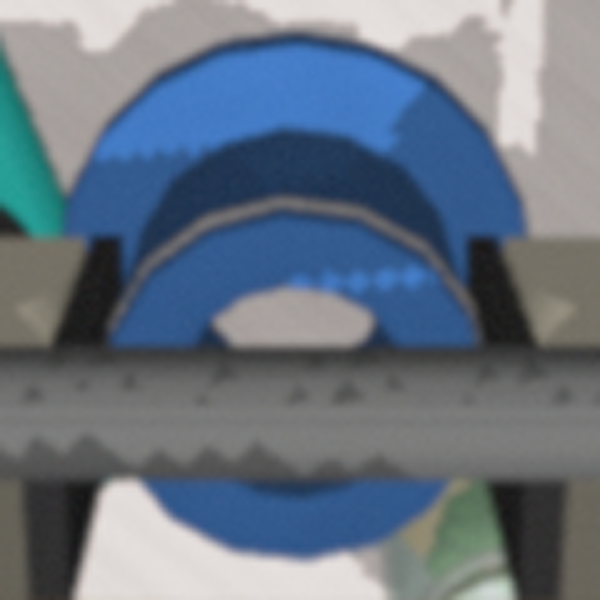

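```bash
python3 - <<'E'
from h import *
np.set_printoptions(precision=4,suppress=True)
z=np.load('pics/w4.npz');cp={k:z[k] for k in('mtx','k1','eye','orientation')};cp['k1']=float(cp['k1'])
pos=z['pos'];Rm=R.from_euler('xyz',z['rot']).as_matrix();tz=Rm[:,2];print('tool z',tz)
print('tip',atz(cp,[260.3,76.5],.161),atz(cp,[260.3,75.7],.167))
# ring circle fit: crop pts of ring outer edge (scale10)
rp=np.array([[135,370],[150,260],[200,160],[300,95],[410,72],[520,100],[600,170],[665,440],[620,530],[665,330]])/10+[220,50]-.5
P=atz(cp,rp,.103)[:,:2];A=np.c_[2*P,np.ones(len(P))];x=np.linalg.lstsq(A,(P**2).sum(1),rcond=None)[0];print('ring',x[:2],'r',np.sqrt(x[2]+x[:2]@x[:2]))
# collar: fit 3D position (offset) of flange top outer edge circle & hub top circle
fl=np.array([[68,225],[110,135],[175,75],[290,36],[430,75],[490,140],[523,225]])/5+[200,175]-.5
hb=np.array([[110,325],[140,275],[205,220],[285,198],[375,213],[440,255],[483,330],[180,520],[235,548],[305,558],[370,545],[420,515]])/5+[200,175]-.5
for nm,pts,L,r in(('flange',fl,.1956-.009,.03),('flangebot',fl,.1956-.002,.03),('hub',hb,.1956-.042,.02)):
    o=pos+tz*L;P=atz(cp,pts,o[2])[:,:2];A=np.c_[2*P,np.ones(len(P))];x=np.linalg.lstsq(A,(P**2).sum(1),rcond=None)[0]
    print(nm,'expected',o[:2],'fit',x[:2],'r',np.sqrt(x[2]+x[:2]@x[:2]),'diff mm',(x[:2]-o[:2])*1000)
E
```

```text
tool z [-0.0021 -0.0016 -1.    ]
tip [[0.5148 0.2009 0.161 ]] [[0.5151 0.2011 0.167 ]]
ring [0.5153 0.201 ] r 0.02506408582570413
flange expected [0.5903 0.2644] fit [0.5877 0.2617] r 0.028334395320906494 diff mm [-2.602  -2.7166]
flangebot expected [0.5903 0.2644] fit [0.5898 0.2635] r 0.02952638418340842 diff mm [-0.5163 -0.9236]
hub expected [0.5904 0.2645] fit [0.5882 0.262 ] r 0.019931770219879318 diff mm [-2.2031 -2.49  ]
```

Allowing for a small common wrist-camera bias, the TCP target is about (0.517,0.203), well within the cone's capture range. Moving there, then down to just above the tip.

{"api": "arm_command", "payload": {"targets": [[[0, 0, 0], [-20, -16, 0], 1], [[0, 0, 0], [-25, -21, 0], 1], [[0, 0, 0], [-20, -17, 0], 1], [[0, 0, 0], [-8.7, -7.7, 0], 1], [[0, 0, 0], [0, 0, -12], 1], [[0, 0, 0], [0, 0, -14], 1], [[0, 0, 0], [0, 0, 0], 1], [[0, 0, 0], [0, 0, 0], 1]]}}

```text
t: 6.55
eef_pos: [0.5172, 0.2035, 0.3792]
ee_rot: [-3.141, -0.001, -2.435]
force: [-0.4, 0.4, -1.1]
width: 0.0402
```

```bash
python3 - <<'E'
from station import *
from h import *
np.set_printoptions(precision=4,suppress=True)
p,d=grab_frame('scene');s=get_state();print(s['t'],s['eef_pos'],s['ee_rot'],s['force'],s['moment'],s['width'])
x,y,w,h=235,90,100,100
cv2.imwrite('pics/s5.png',cv2.resize(p[y:y+h,x:x+w,::-1],(600,600),interpolation=cv2.INTER_CUBIC))
E
```

```text
6.6 [0.5173 0.2037 0.3797] [-3.1412 -0.0002 -2.4349] [ 0.142  -0.0794 -1.9413] [ 0.063  -0.0113  0.0469] 0.0404972349613259
```

View pics/s5.png

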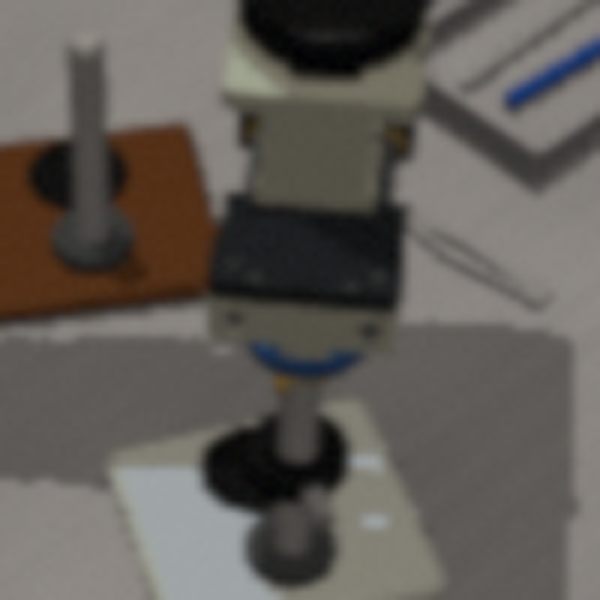

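The collar hangs directly above the column: flange bottom at crop (305,372), column axis at about (303,375). Going down gently while watching the forces.

{"api": "arm_command", "payload": {"targets": [[[0, 0, 0], [0, 0, -4], 1], [[0, 0, 0], [0, 0, -4], 1], [[0, 0, 0], [0, 0, -4], 1], [[0, 0, 0], [0, 0, -4], 1], [[0, 0, 0], [0, 0, -3], 1], [[0, 0, 0], [0, 0, 0], 1]]}}

```text
t: 7.2
eef_pos: [0.5166, 0.2035, 0.3601]
ee_rot: [3.142, -0.001, -2.435]
force: [0.0, 0.4, -2.1]
width: 0.04
```

{"api": "arm_command", "payload": {"targets": [[[0, 0, 0], [0, 0, -2], 1], [[0, 0, 0], [0, 0, -2], 1], [[0, 0, 0], [0, 0, -2], 1], [[0, 0, 0], [0, 0, 0], 1]]}}

```text
t: 7.6
eef_pos: [0.5166, 0.2035, 0.3544]
ee_rot: [3.141, -0.0, -2.435]
force: [0.7, 0.2, -1.7]
width: 0.0404
```

{"api": "arm_command", "payload": {"targets": [[[0, 0, 0], [0, 0, -2], 1], [[0, 0, 0], [0, 0, -2], 1], [[0, 0, 0], [0, 0, 0], 1]]}}

```text
t: 7.9
eef_pos: [0.5166, 0.2035, 0.3503]
ee_rot: [3.142, -0.0, -2.435]
force: [0.6, 0.8, -1.8]
width: 0.0402
```

{"api": "arm_command", "payload": {"targets": [[[0, 0, 0], [0, 0, -1.5], 1], [[0, 0, 0], [0, 0, -1.5], 1], [[0, 0, 0], [0, 0, 0], 1]]}}

```text
t: 8.2
eef_pos: [0.5166, 0.2035, 0.3474]
ee_rot: [3.142, -0.0, -2.435]
force: [0.3, 0.3, -2.0]
width: 0.0405
```

{"api": "arm_command", "payload": {"targets": [[[0, 0, 0], [0, 0, -1.5], 1], [[0, 0, 0], [0, 0, -1.5], 1], [[0, 0, 0], [0, 0, 0], 1]]}}

```text
t: 8.5
eef_pos: [0.5166, 0.2033, 0.3445]
ee_rot: [-3.141, -0.001, -2.435]
force: [0.0, -1.3, -1.9]
width: 0.0401
```

{"api": "arm_command", "payload": {"targets": [[[0, 0, 0], [0, 0, -1.5], 1], [[0, 0, 0], [0, 0, -1.5], 1], [[0, 0, 0], [0, 0, 0], 1]]}}

```text
t: 8.8
eef_pos: [0.5166, 0.2033, 0.3417]
ee_rot: [-3.141, -0.0, -2.435]
force: [-0.7, -2.8, 1.8]
width: 0.0401
```

Ball contact came at TCP z≈0.343, as expected for a seat near 0.103. The sideways push is toward -y, so I'll ease the tool that way as I continue.

{"api": "arm_command", "payload": {"targets": [[[0, 0, 0], [-0.3, -0.8, 0], 1], [[0, 0, 0], [0, 0, -1], 1], [[0, 0, 0], [0, 0, 0], 1]]}}

```text
t: 9.1
eef_pos: [0.5166, 0.203, 0.3412]
ee_rot: [-3.142, 0.001, -2.435]
force: [-1.7, -0.6, 5.2]
width: 0.0399
```

{"api": "arm_command", "payload": {"targets": [[[0, 0, 0], [0, 0, -1], 1], [[0, 0, 0], [0, 0, 0], 1]]}}

```text
t: 9.3
eef_pos: [0.5167, 0.203, 0.3404]
ee_rot: [-3.141, 0.002, -2.434]
force: [-2.8, -0.9, 6.1]
width: 0.04
```

{"api": "arm_command", "payload": {"targets": [[[0, 0, 0], [0, 0, -1], 1], [[0, 0, 0], [0, 0, 0], 1]]}}

```text
t: 9.5
eef_pos: [0.5167, 0.203, 0.3394]
ee_rot: [-3.141, 0.002, -2.434]
force: [-0.9, -1.6, 4.4]
width: 0.0401
```

{"api": "arm_command", "payload": {"targets": [[[0, 0, 0], [-0.2, -0.3, -1], 1], [[0, 0, 0], [0, 0, -1], 1], [[0, 0, 0], [0, 0, -1], 1], [[0, 0, 0], [0, 0, 0], 1]]}}

```text
t: 9.9
eef_pos: [0.5164, 0.2026, 0.3357]
ee_rot: [-3.142, 0.001, -2.435]
force: [-0.8, 0.4, 2.2]
width: 0.0405
```

{"api": "arm_command", "payload": {"targets": [[[0, 0, 0], [0, 0, -1], 1], [[0, 0, 0], [0, 0, -1], 1], [[0, 0, 0], [0, 0, -1], 1], [[0, 0, 0], [0, 0, -1], 1], [[0, 0, 0], [0, 0, 0], 1]]}}

```text
t: 10.4
eef_pos: [0.5162, 0.2024, 0.3313]
ee_rot: [3.142, -0.0, -2.435]
force: [-0.6, 0.8, -0.6]
width: 0.0399
```

{"api": "arm_command", "payload": {"targets": [[[0, 0, 0], [0, 0, -1.5], 1], [[0, 0, 0], [0, 0, -1.5], 1], [[0, 0, 0], [0, 0, -1.5], 1], [[0, 0, 0], [0, 0, -1.5], 1], [[0, 0, 0], [0, 0, 0], 1]]}}

```text
t: 10.9
eef_pos: [0.5161, 0.2023, 0.3251]
ee_rot: [3.142, -0.001, -2.435]
force: [1.0, 0.2, -1.9]
width: 0.04
```

{"api": "arm_command", "payload": {"targets": [[[0, 0, 0], [0, 0, -2], 1], [[0, 0, 0], [0, 0, -2], 1], [[0, 0, 0], [0, 0, -2], 1], [[0, 0, 0], [0, 0, -2], 1], [[0, 0, 0], [0, 0, 0], 1]]}}

```text
t: 11.4
eef_pos: [0.5161, 0.2023, 0.3169]
ee_rot: [3.141, -0.001, -2.435]
force: [0.3, -0.1, -1.5]
width: 0.0401
```

{"api": "arm_command", "payload": {"targets": [[[0, 0, 0], [0, 0, -1.5], 1], [[0, 0, 0], [0, 0, -1.5], 1], [[0, 0, 0], [0, 0, 0], 1]]}}

```text
t: 11.7
eef_pos: [0.5161, 0.2023, 0.3143]
ee_rot: [3.142, -0.0, -2.435]
force: [2.2, -0.2, -2.4]
width: 0.0402
```

{"api": "arm_command", "payload": {"targets": [[[0, 0, 0], [0, 0, -1.5], 1], [[0, 0, 0], [0, 0, -1.5], 1], [[0, 0, 0], [0, 0, 0], 1]]}}

```text
t: 12.0
eef_pos: [0.5161, 0.2024, 0.3113]
ee_rot: [3.142, -0.0, -2.435]
force: [1.7, -0.2, -1.4]
width: 0.0403
```

{"api": "arm_command", "payload": {"targets": [[[0, 0, 0], [0, 0, -1.5], 1], [[0, 0, 0], [0, 0, -1.5], 1], [[0, 0, 0], [0, 0, 0], 1]]}}

```text
t: 12.3
eef_pos: [0.5161, 0.2024, 0.3083]
ee_rot: [3.142, -0.0, -2.435]
force: [0.4, 0.9, -1.6]
width: 0.0405
```

{"api": "arm_command", "payload": {"targets": [[[0, 0, 0], [0, 0, -1], 1], [[0, 0, 0], [0, 0, -1], 1], [[0, 0, 0], [0, 0, 0], 1]]}}

```text
t: 12.6
eef_pos: [0.5161, 0.2023, 0.3064]
ee_rot: [3.142, -0.0, -2.435]
force: [0.8, 0.3, -0.6]
width: 0.0401
```

{"api": "arm_command", "payload": {"targets": [[[0, 0, 0], [0, 0, -1], 1], [[0, 0, 0], [0, 0, -1], 1], [[0, 0, 0], [0, 0, 0], 1]]}}

```text
t: 12.9
eef_pos: [0.516, 0.2023, 0.304]
ee_rot: [3.141, -0.001, -2.435]
force: [1.3, -0.5, -4.4]
width: 0.0402
```

{"api": "arm_command", "payload": {"targets": [[[0, 0, 0], [0, 0, -1], 1], [[0, 0, 0], [0, 0, 0], 1]]}}

```text
t: 13.1
eef_pos: [0.516, 0.2024, 0.303]
ee_rot: [3.141, -0.001, -2.435]
force: [2.2, 0.4, -5.5]
width: 0.0399
```

{"api": "arm_command", "payload": {"targets": [[[0, 0, 0], [0, 0, -1], 1], [[0, 0, 0], [0, 0, 0], 1]]}}

```text
t: 13.3
eef_pos: [0.5161, 0.2024, 0.3024]
ee_rot: [3.142, -0.001, -2.435]
force: [1.2, 0.4, -4.0]
width: 0.0402
```

The collar is now being pulled down, so the balls are clicking out. On in small steps to the seat.

{"api": "arm_command", "payload": {"targets": [[[0, 0, 0], [0, 0, -1], 1], [[0, 0, 0], [0, 0, 0], 1]]}}

```text
t: 13.5
eef_pos: [0.5162, 0.2024, 0.3017]
ee_rot: [-3.142, 0.0, -2.435]
force: [0.4, -1.0, -1.3]
width: 0.0402
```

{"api": "arm_command", "payload": {"targets": [[[0, 0, 0], [0, 0, -1], 1], [[0, 0, 0], [0, 0, 0], 1]]}}

```text
t: 13.7
eef_pos: [0.5162, 0.2024, 0.3007]
ee_rot: [-3.142, 0.0, -2.435]
force: [0.0, 0.2, -1.2]
width: 0.0401
```

{"api": "arm_command", "payload": {"targets": [[[0, 0, 0], [0, 0, -0.7], 1], [[0, 0, 0], [0, 0, 0], 1]]}}

```text
t: 13.9
eef_pos: [0.5162, 0.2024, 0.2999]
ee_rot: [3.142, -0.0, -2.435]
force: [-0.1, -0.3, -2.3]
width: 0.0399
```

{"api": "arm_command", "payload": {"targets": [[[0, 0, 0], [0, 0, -0.7], 1], [[0, 0, 0], [0, 0, 0], 1]]}}

```text
t: 14.1
eef_pos: [0.5162, 0.2024, 0.2992]
ee_rot: [3.142, -0.0, -2.435]
force: [-0.3, -0.0, -1.5]
width: 0.0404
```

{"api": "arm_command", "payload": {"targets": [[[0, 0, 0], [0, 0, -0.5], 1], [[0, 0, 0], [0, 0, 0], 1]]}}

```text
t: 14.3
eef_pos: [0.5162, 0.2024, 0.2987]
ee_rot: [-3.142, -0.0, -2.435]
force: [-0.5, 0.5, -1.5]
width: 0.0401
```

{"api": "arm_command", "payload": {"targets": [[[0, 0, 0], [0, 0, -0.5], 1], [[0, 0, 0], [0, 0, 0], 1]]}}

```text
t: 14.5
eef_pos: [0.5162, 0.2024, 0.2986]
ee_rot: [-3.141, 0.0, -2.435]
force: [-1.4, -0.2, 1.7]
width: 0.0403
```

{"api": "arm_command", "payload": {"targets": [[[0, 0, 0], [0, 0, -0.5], 1], [[0, 0, 0], [0, 0, 0], 1]]}}

```text
t: 14.7
eef_pos: [0.5162, 0.2024, 0.2986]
ee_rot: [-3.141, 0.0, -2.435]
force: [-4.1, -1.1, 6.8]
width: 0.0406
```

Seated at TCP z 0.2986, with 6.8 N showing. Hold a moment, then tug up gently.

{"api": "arm_command", "payload": {"targets": [[[0, 0, 0], [0, 0, 0], 1], [[0, 0, 0], [0, 0, 0], 1], [[0, 0, 0], [0, 0, 0.5], 1], [[0, 0, 0], [0, 0, 0], 1]]}}

```text
t: 15.1
eef_pos: [0.5162, 0.2024, 0.2986]
ee_rot: [-3.142, 0.0, -2.435]
force: [-2.0, -0.1, 5.1]
width: 0.0403
```

{"api": "arm_command", "payload": {"targets": [[[0, 0, 0], [0, 0, 1], 1], [[0, 0, 0], [0, 0, 1], 1], [[0, 0, 0], [0, 0, 0.8], 1], [[0, 0, 0], [0, 0, 0], 1]]}}

```text
t: 15.5
eef_pos: [0.5162, 0.2024, 0.3009]
ee_rot: [3.142, -0.0, -2.435]
force: [0.8, -0.0, -2.0]
width: 0.04
```

{"api": "arm_command", "payload": {"targets": [[[0, 0, 0], [0, 0, 0.5], 1], [[0, 0, 0], [0, 0, 0], 1]]}}

```text
t: 15.7
eef_pos: [0.5162, 0.2025, 0.3015]
ee_rot: [3.142, -0.0, -2.435]
force: [0.0, -0.1, -2.2]
width: 0.0403
```

{"api": "arm_command", "payload": {"targets": [[[0, 0, 0], [0, 0, 0.4], 1], [[0, 0, 0], [0, 0, 0], 1]]}}

```text
t: 15.9
eef_pos: [0.5162, 0.2024, 0.302]
ee_rot: [3.142, -0.0, -2.435]
force: [0.2, 0.6, -2.8]
width: 0.0401
```

{"api": "arm_command", "payload": {"targets": [[[0, 0, 0], [0, 0, 0.4], 1], [[0, 0, 0], [0, 0, 0], 1]]}}

```text
t: 16.1
eef_pos: [0.5161, 0.2024, 0.3022]
ee_rot: [3.142, -0.0, -2.435]
force: [0.5, -0.2, -3.0]
width: 0.0405
```

{"api": "arm_command", "payload": {"targets": [[[0, 0, 0], [0, 0, 0.3], 1], [[0, 0, 0], [0, 0, 0], 1]]}}

```text
t: 16.3
eef_pos: [0.5161, 0.2023, 0.3025]
ee_rot: [3.142, -0.0, -2.435]
force: [1.0, 1.1, -4.0]
width: 0.0403
```

{"api": "arm_command", "payload": {"targets": [[[0, 0, 0], [0, 0, 0.3], 1], [[0, 0, 0], [0, 0, 0], 1]]}}

```text
t: 16.5
eef_pos: [0.5161, 0.2023, 0.3027]
ee_rot: [3.141, -0.001, -2.435]
force: [0.9, -0.6, -4.8]
width: 0.0401
```

{"api": "arm_command", "payload": {"targets": [[[0, 0, 0], [0, 0, 0.3], 1], [[0, 0, 0], [0, 0, 0], 1]]}}

```text
t: 16.7
eef_pos: [0.516, 0.2023, 0.3029]
ee_rot: [3.141, -0.001, -2.435]
force: [1.3, 0.0, -7.7]
width: 0.0403
```

{"api": "arm_command", "payload": {"targets": [[[0, 0, 0], [0, 0, 0.3], 1], [[0, 0, 0], [0, 0, 0], 1]]}}

```text
t: 16.9
eef_pos: [0.5159, 0.2022, 0.3031]
ee_rot: [3.141, -0.001, -2.435]
force: [0.9, -1.3, -9.5]
width: 0.0401
```

The balls hold about 7.5 N of upward pull. Lowering the collar back onto the seat.

{"api": "arm_command", "payload": {"targets": [[[0, 0, 0], [0, 0, -1.5], 1], [[0, 0, 0], [0, 0, -1.5], 1], [[0, 0, 0], [0, 0, -1], 1], [[0, 0, 0], [0, 0, -0.6], 1], [[0, 0, 0], [0, 0, 0], 1]]}}

```text
t: 17.4
eef_pos: [0.5163, 0.2026, 0.2992]
ee_rot: [-3.142, 0.001, -2.435]
force: [-0.2, 0.4, -1.8]
width: 0.0404
```

{"api": "arm_command", "payload": {"targets": [[[0, 0, 0], [0, 0, -0.3], 1], [[0, 0, 0], [0, 0, 0], 1]]}}

```text
t: 17.6
eef_pos: [0.5162, 0.2025, 0.2988]
ee_rot: [-3.142, 0.0, -2.435]
force: [-0.4, -0.5, -1.6]
width: 0.0398
```

{"api": "arm_command", "payload": {"targets": [[[0, 0, 0], [0, 0, -0.3], 1], [[0, 0, 0], [0, 0, 0], 1]]}}

```text
t: 17.8
eef_pos: [0.5163, 0.2025, 0.2986]
ee_rot: [-3.141, 0.0, -2.435]
force: [-0.6, 0.5, 0.6]
width: 0.0403
```

On the seat again. Opening.

{"api": "arm_command", "payload": {"targets": [[[0, 0, 0], [0, 0, 0], 0], [[0, 0, 0], [0, 0, 0], 0], [[0, 0, 0], [0, 0, 0], 0], [[0, 0, 0], [0, 0, 0], 0], [[0, 0, 0], [0, 0, 0], 0], [[0, 0, 0], [0, 0, 0], 0]]}}

```text
t: 18.4
eef_pos: [0.5162, 0.2025, 0.2984]
ee_rot: [3.142, 0.0, -2.435]
force: [-1.2, 0.1, -1.0]
width: 0.0826
```

{"api": "arm_command", "payload": {"targets": [[[0, 0, 0], [0, 0, 5], 0], [[0, 0, 0], [0, 0, 15], 0], [[0, 0, 0], [0, 0, 25], 0], [[0, 0, 0], [0, 0, 30], 0], [[0, 0, 0], [0, 0, 30], 0], [[0, 0, 0], [0, 0, 15], 0], [[0, 0, 0], [0, 0, 0], 0]]}}

```text
t: 19.1
eef_pos: [0.5166, 0.2026, 0.4216]
ee_rot: [-3.141, 0.005, -2.434]
force: [-1.0, 0.4, 0.2]
width: 0.0876
```

{"api": "arm_command", "payload": {"targets": [[[0, 0, 0], [20, 16, 0], 0], [[0, 0, 0], [30, 26, 0], 0], [[0, 0, 0], [20, 16, 0], 0], [[0, 0, 0], [0, 0, 0], 0], [[0, 0, 0], [0, 0, 0], 0]]}}

```text
t: 19.6
eef_pos: [0.5862, 0.2606, 0.4168]
ee_rot: [3.141, -0.002, -2.435]
force: [-0.8, -0.2, 0.4]
width: 0.0876
```

```bash
python3 - <<'E'
from station import *
from h import *
np.set_printoptions(precision=4,suppress=True)
s=get_state();cp=camera_params('wrist');p,d=grab_frame('wrist');cv2.imwrite('pics/w6.png',p[:,:,::-1])
print(s['t'],s['eef_pos'],s['force'],s['width'])
C=cloud(cp,d);hsv=cv2.cvtColor(p,cv2.COLOR_RGB2HSV);m=(hsv[...,0]>100)&(hsv[...,0]<125)&(hsv[...,1]>130)&(C[...,2]>.08)&(C[...,2]<.2);m[200:]=0
z=C[m][:,2];print('blue z hist',np.histogram(z,bins=np.arange(.09,.16,.005)))
T=C[m&(C[...,2]>.138)];print('hub top z',np.median(T[:,2]),T.mean(0))
p,d=grab_frame('scene');cv2.imwrite('pics/s6.png',cv2.resize(p[110:210,230:350,::-1],(720,600),interpolation=cv2.INTER_CUBIC))
cv2.imwrite('pics/s6f.png',p[:,:,::-1])
E
```

```text
19.6 [0.5862 0.2606 0.4168] [-0.7673 -0.1774  0.3986] 0.08761607005221306
blue z hist (array([   0,    0,    0,   15, 1136,    1,    0,    0,    0,    1,  842,
        196,    0,    0]), array([0.09 , 0.095, 0.1  , 0.105, 0.11 , 0.115, 0.12 , 0.125, 0.13 ,
       0.135, 0.14 , 0.145, 0.15 , 0.155, 0.16 ]))
hub top z 0.1442850823760755 [0.5166 0.2014 0.1442]
```

View pics/w6.png

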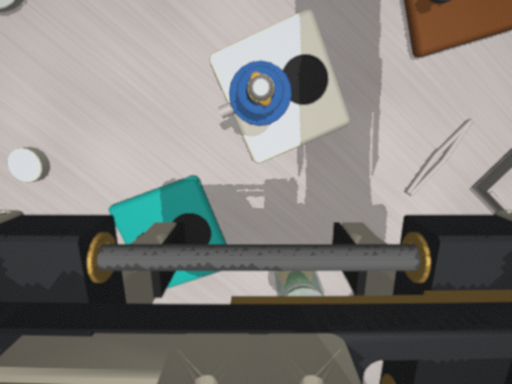

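View pics/s6.png

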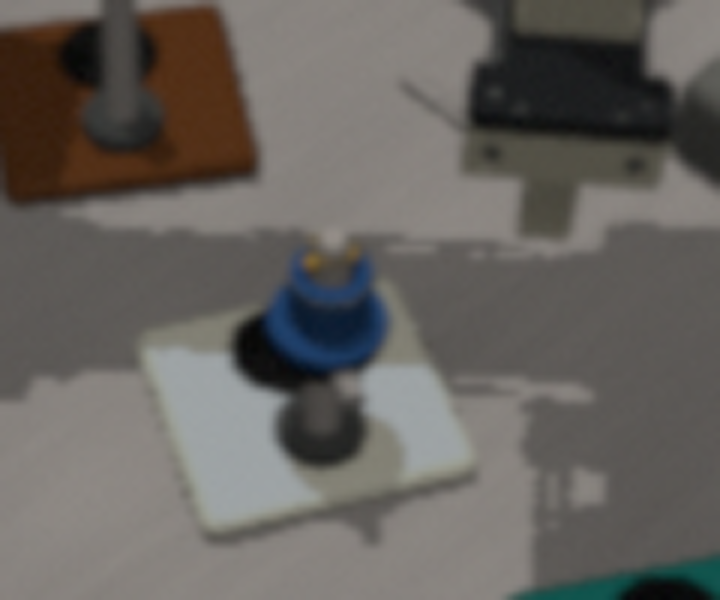

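View pics/s6f.png

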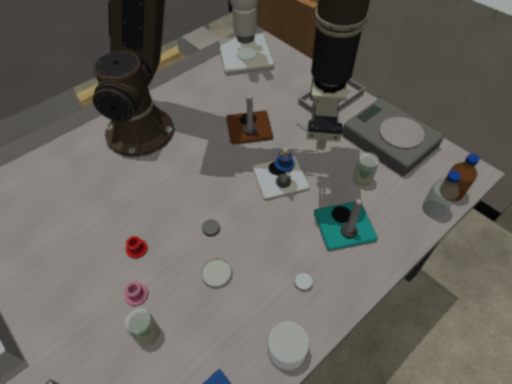

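The wrist view at (260,92) shows the collar centred on the column with both brass balls above its upper face. The scene view shows it level on the ring, everything else where it was and the gripper clear. The hub top measures 144.3 mm, so the underside is at about 102.5 mm, against a seat at about 103 mm.

```bash
python3 -c "
from station import *
print(job_done())"
```

```text
the job is handed in; nothing more can be done
None
```

The blue collar is on the white stand's column, flange down and resting on the seat ring, and I handed the job in at about 20 s. No verdict came back.

- **Insertion:** The balls met the cone where expected and took about 8 N to pass. They then clicked out above the collar, and it came down on the seat with about 8.5 N.
- **Tug:** I pulled up with about 7.5 N, and the balls held. The tool rose about 4.5 mm, which is more than the 3 mm of free play. I put the extra down to ball and finger-pad give, but did not measure it separately.
- **Release:** I lowered the collar until the load came onto the seat, opened the fingers and moved clear.
- **Last checks:** Both balls are visible above the collar's upper face. The face measures 144 mm high, so the underside is at about 102 mm, against about 103 mm for the seat as felt by the arm. That gap is within camera accuracy, and the collar's centre is within about 1 mm of the column axis. By eye, nothing else on the bench has moved.
- **Disagreement:** Before insertion the cameras differed by 2 to 4 mm on the column position. I averaged the estimates and trimmed about 1 mm from the sideways force during insertion.

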